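Tip the baking cartons flat into their places by the oven

ROBOT

A 6-joint arm with a two-finger parallel gripper is mounted at the origin on the work surface. World frame = base frame: x ahead of the robot, y to its left, z up, the work surface at z = 0. Lengths are in mm, angles in degrees, forces in N, time in s.
With the tool pointing down it reaches from about 350 to 850 mm from the base axis. Payload 8.1 kg.
Tool frame: the origin (TCP) lies between the finger pads; the fingertips stand 8 mm ahead of it and the grasp point (between the pads) lies 11 mm behind it (r.tip_extent is the distance from the TCP to the fingertips, in mm); z points along the fingers, y is the direction in which the jaws open and shut (so a half turn about z gives the same grasp; the last joint's range is limited). The gripper opens to 85 mm and grips with 20 to 120 N. Pads are 22 mm wide; open, the fingers measure 114 mm over their backs; the gripper's body (76 mm by 85 mm) begins 54 mm behind the grasp point. The pads swing forward as they close: fully open they stand 13 mm farther back than shut.
Start: joints at [60.711, 7.471, 85.268, -0, 87.261, -4.893], TCP at [247.81, 546.439, 239.292] pointing down, gripper open.
Joint ranges: [-169.43, 169.43], [-51.17, 129.36], [1.28, 143.12], [-76.62, 256.62], [0, 156.53], [-152.29, 152.29]. Speed limits (degrees/s): [136.94, 136.94, 159.86, 180, 180, 180].

INTERFACE

Orientations are given as [roll, pitch, yaw] about the fixed x, y, z axes, in that order (R = Rz(yaw) Ry(pitch) Rx(roll)).
In Python, from bench import sensors, viewer, hand_in, r gives the robot as it stands. The module is installed in compiled form; this text tells all that it offers.
- The arm moves only by the tool move_arm, never from a script. Its argument "rows" is a list that holds one entry, the list of rows, each a list of 6 numbers: the shift along the tool's x, y, z in m, then the turn, a rotation vector about the tool's x, y, z in degrees. In form: [[[tx, ty, tz, rx, ry, rz], ...]]. A call has 1 to 20 rows; each row is the pose to reach, as a shift and turn from the pose commanded when the call began, along the tool's axes at that moment; what a row does not reach only later rows make up. A row lasts 1/10 s, in which the tool goes at most 50 mm and 8.59 degrees, less where a joint would pass 70% of its speed; a pose out of reach is approached as far as the arm can. A call with a gripper value outside its range is refused whole. "grip" is the opening, from 0 (shut) to 1 (fully open), set as the call begins (left out, the last holds). The fingers move at their own pace and stop on an object; "newtons" is the grip in N (left out, the last holds). Time passes only in rows, so rows that repeat a pose let the fingers close. It gives the time, the measured TCP pose, the force and the opening at its end, in the units of the state.
- sensors.sense(): the state, without advancing time (a new reading comes with each control period).
- viewer.snapshot(name): name is "scene" or "top"; returns a dict with "color" (480x640x3 uint8, red, green, blue), "camera_matrix" (3x3 intrinsics, pixels), "R" (3x3) and "t" (3): a world point X has camera coordinates R X + t. Camera axes: x right, y down, z forward; pixel columns grow to the right and rows downward; lengths in mm; the calibration is good to about 2 mm. A picture is of the moment at which its call begins. There is no depth.
- hand_in(): hands the job in, once; it reports no verdict.
The state is a dict: "time": time; "joint_pos": joint angles; "qd": joint speeds; "joint_efforts": joint torques, N m; "tool_pos": TCP position; "tcp_rot": TCP orientation; "ft_force": force on the tool from outside, world axes, zero at the start; "wrist_torque": the same for the moment, N m; "finger_gap": finger opening in mm.
Only numpy, scipy, OpenCV 4.12 (cv2) and the standard library are available. Lean on these libraries where they do the work, as an engineer would, in place of code of your own. Each camera call takes 0.05 s, during which the arm holds its last target.

TASK

Clear headroom by the oven: with the fingertips, push each of the two standing cartons gently near its top so that it topples sideways and lies flat on its broad face inside the outline of its own colour, mint carton in the mint outline and orange carton in the orange one. Do not pinch, lift or carry them, and leave the muffin, the jam jar and everything else on the counter where it stands.

Things in the scene. Friction and masses are not known exactly. Their poses are not given: they have to be found in the camera images.
- mat: dark grey silicone baking mat with a white border line, 350 (its x) x 460 (its y) x 1 mm, stuck flat on the counter; origin at its centre. Both cartons and both outlines lie on it, turned with it. The cartons' foot centres stand near its middle line, at about x = -90 mm (mint) and +90 mm (orange) of the mat
- mint_carton: mint carton with white picture panels, standing on the mat: 80 mm wide (its x), 40 mm thick (its y), 140 mm tall (its z), 0.12 to 0.22 kg. Origin: centre of the underside. Its broad faces (+y, -y) look at the mint outline and a muffin; which side varies. Pushed high it rocks on its lower edge, falls by itself past 0.28 rad and lands with its middle about 90 mm from where it stood
- mint_outline: mint rectangle outline printed on the mat, inside 124 mm (its x) x 188 mm (its y), line 9 mm wide, no height; origin at its centre, which lies about 95 mm to one side (+y or -y of the mat) of where the mint carton stands
- mint_carton_c0 (a point): point on the mint carton: middle of the 40 mm foot edge on its -x narrow side, half way through the thickness
- mint_carton_c1 (a point): point on the mint carton: middle of the 40 mm foot edge on its +x narrow side, half way through the thickness
- mint_carton_c2 (a point): point on the mint carton: middle of the 40 mm top edge on its -x narrow side, half way through the thickness
- mint_carton_c3 (a point): point on the mint carton: middle of the 40 mm top edge on its +x narrow side, half way through the thickness
- orange_carton: orange carton with white picture panels, standing on the mat: 80 mm wide (its x), 40 mm thick (its y), 140 mm tall (its z), 0.12 to 0.22 kg. Origin: centre of the underside. Its broad faces (+y, -y) look at the orange outline and a jam jar; which side varies. Pushed high it rocks on its lower edge, falls by itself past 0.28 rad and lands with its middle about 90 mm from where it stood
- orange_outline: orange rectangle outline printed on the mat, inside 124 mm (its x) x 188 mm (its y), line 9 mm wide, no height; origin at its centre, which lies about 95 mm to one side (+y or -y of the mat) of where the orange carton stands
- orange_carton_c0 (a point): point on the orange carton: middle of the 40 mm foot edge on its -x narrow side, half way through the thickness
- orange_carton_c1 (a point): point on the orange carton: middle of the 40 mm foot edge on its +x narrow side, half way through the thickness
- orange_carton_c2 (a point): point on the orange carton: middle of the 40 mm top edge on its -x narrow side, half way through the thickness
- orange_carton_c3 (a point): point on the orange carton: middle of the 40 mm top edge on its +x narrow side, half way through the thickness
- muffin: muffin with a dark brown top in a brown paper cup, 68 mm across, 64 mm high, standing on the mat beside the mint carton, opposite the mint outline, its centre about 95 mm from the carton's; origin centre of the underside; to be left alone
- jam_jar: amber jam jar with a red cap, 60 mm across, 70 mm high, standing on the mat beside the orange carton, opposite the orange outline, its centre about 95 mm from the carton's; origin centre of the underside; to be left alone
- mug: white mug, 80 mm across, 90 mm high, off the mat to the left; origin centre of the underside; to be left alone
- shaker: steel salt shaker, 36 mm across, 80 mm high, standing at the left (+y) end of the mat between the two rows; origin centre of the underside; to be left alone
Things that resemble listed ones, but are neither listed nor needed, are in the scene too. There is more than one size of the mint_carton; the one meant has the size given above.

How it is judged:
By the outcome, as a careful person would: the job done as asked, in the order asked, and still so for the second after the job is handed in, with the robot touching nothing.
It also fails if it takes over 40 s, if anything falls off the work surface, if the arm or the gripper's body presses on something with over 40 N, if the wrist force passes 120 N, or if a joint passes its speed limit or range.

## Working session

There is one attempt and no reset: what is moved stays moved. The work goes in short steps, Python scripts to look and compute and a tool call to move; the robot and the scene stay as the last step left them, time stands still between calls to the robot, and variables do not carry over. Pictures are saved under pics/ and viewed, and the job is handed in when it is done.

Besides the shell and the picture viewer there is one more tool, called after "Request:" as name([rows], argument=value, ...), one row to a line, values as JSON. move_arm: Moves the arm, as the interface text tells. Its arguments: {"type":"object","properties":{"rows":{"type":"array","items":{"type":"array","items":{"type":"array","items":{"type":"number"}}}},"grip":{"type":"number"},"newtons":{"type":"number"}},"required":["rows"]}

```bash
mkdir -p pics
python3 - <<'E'
from bench import sensors, viewer
import cv2
s=sensors.sense();print(s)
for n in("scene","top"):
    d=viewer.snapshot(n);cv2.imwrite(f"pics/{n}0.png",d["color"][:,:,::-1]);print(n,d["camera_matrix"],d["R"],d["t"])
E
```

```text
{'time': 0.0, 'joint_pos': array([ 6.07109213e+01,  7.51484787e+00,  8.53296261e+01,  6.16271609e-04,
        8.72602820e+01, -4.89238562e+00]), 'qd': array([-0.01925582,  0.01559479, -0.049976  , -0.01081231, -0.0390918 ,
        0.01664036]), 'joint_efforts': array([ 8.92659482e-04, -5.69410551e+01, -5.00543690e+01, -1.96000656e-04,
        1.53724087e-02,  1.02656716e-05]), 'tool_pos': array([247.54146573, 545.97582485, 238.2437933 ]), 'tcp_rot': array([-1.79895678e+02, -9.54732805e-03,  1.55603268e+02]), 'ft_force': array([-0.86866982, -0.26436575,  0.33629452]), 'wrist_torque': array([-1.84000327e-02, -3.17259084e-03, -9.58087480e-05]), 'finger_gap': 85.7762964577054}
scene [[462.64007958   0.         320.71832898]
 [  0.         462.64007958 242.39970508]
 [  0.           0.           1.        ]] [[ 0.72428469  0.68944043 -0.0091429 ]
 [ 0.53107641 -0.56627571 -0.63030918]
 [-0.43973803  0.45166771 -0.77629037]] [-455.86334584 -129.30586672 1128.24331401]
top [[494.35672936   0.         315.2285011 ]
 [  0.         494.35672936 240.42306396]
 [  0.           0.           1.        ]] [[ 0.00601167 -0.99995588 -0.0072181 ]
 [-0.98590798 -0.00472014 -0.16722191]
 [ 0.16718046  0.00812167 -0.98589286]] [ 122.56113378  512.69988589 1079.53782378]
```

View pics/scene0.png

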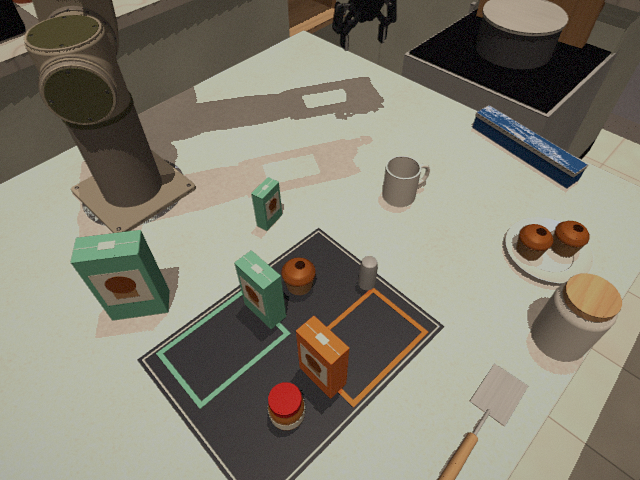

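View pics/top0.png

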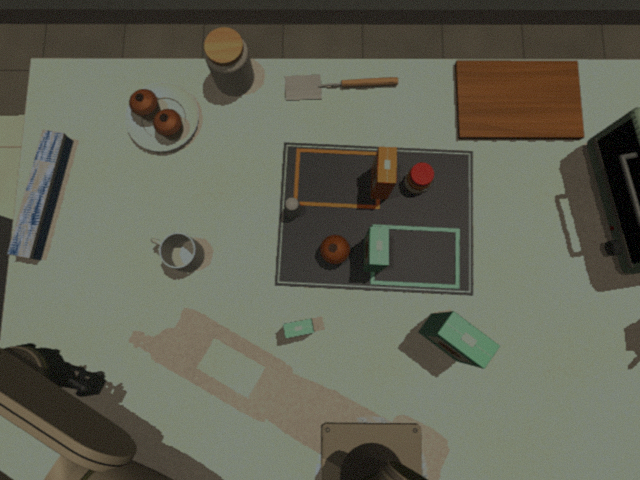

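```bash
cat > h.py <<'E'
import numpy as np,cv2
def ray(d,uv,z):
    K,R,t=d["camera_matrix"],np.array(d["R"]),np.array(d["t"])
    c=-R.T@t; v=R.T@np.linalg.inv(K)@np.array([uv[0],uv[1],1.]); return c+v*(z-c[2])/v[2]
def proj(d,X):
    p=d["camera_matrix"]@(np.array(d["R"])@np.array(X)+d["t"]); return p[:2]/p[2]
E
python3 - <<'E'
from bench import viewer
from h import *
d=viewer.snapshot("top");im=d["color"];hsv=cv2.cvtColor(im,cv2.COLOR_RGB2HSV)
cv2.imwrite("pics/topcrop.png",cv2.resize(im[130:310,260:490,::-1],None,fx=3.4,fy=3.3,interpolation=cv2.INTER_CUBIC))
for n,lo,hi in(("mint",(65,70,60),(90,255,255)),("orange",(8,150,60),(20,255,255)),("red",(0,180,80),(5,255,255)),("mat",(0,0,0),(179,255,75))):
    m=cv2.inRange(hsv,lo,hi);k=np.zeros_like(m);k[135:305,265:485]=1;m=m*k
    if n=="mat": m=cv2.morphologyEx(m,cv2.MORPH_CLOSE,np.ones((9,9)))
    for c in cv2.findContours(m,cv2.RETR_EXTERNAL,cv2.CHAIN_APPROX_NONE)[0]:
        if cv2.contourArea(c)<60: continue
        a=cv2.minAreaRect(c);print(n,cv2.contourArea(c),np.round(a[0]),np.round(a[1]),a[2])
        z={"red":70}.get(n,1)
        for p in cv2.boxPoints(a):print("   ",p.round(1),ray(d,p,z)[:2].round(0))
s=viewer.snapshot("scene")
cv2.imwrite("pics/scenecrop.png",cv2.resize(s["color"][220:460,130:450,::-1],None,fx=2.5,fy=2.5,interpolation=cv2.INTER_CUBIC))
E
```

```text
orange 482.5 [336. 248.] [26. 25.] 45.0
    [317.5 247.5] [502. 120.]
    [335. 230.] [545.  79.]
    [353.5 248.5] [500.  36.]
    [336. 266.] [459.  77.]
orange 199.0 [340. 204.] [ 9. 79.] 90.0
    [300. 199.] [620. 163.]
    [379. 199.] [620. -26.]
    [379. 208.] [598. -26.]
    [300. 208.] [598. 162.]
orange 753.5 [345. 172.] [ 49. 103.] 89.30972290039062
    [293.4 148. ] [747. 180.]
    [396.  146.8] [751. -70.]
    [396.6 195.8] [629. -68.]
    [294. 197.] [624. 177.]
red 337.0 [422. 173.] [22. 21.] 26.56505012512207
    [407.4 177.2] [654. -83.]
    [416.6 158.8] [ 697. -105.]
    [436.6 168.8] [ 674. -149.]
    [427.4 187.2] [ 631. -127.]
mat 26593.5 [377. 218.] [198. 144.] 2.7263107299804688
    [274.5 285.6] [412. 220.]
    [281.4 141.8] [763. 210.]
    [478.8 151.2] [ 741. -270.]
    [472. 295.] [ 393. -237.]
mat 60.5 [470. 138.] [27.  4.] 3.3664605617523193
    [456.8 139. ] [ 772. -218.]
    [457.  134.9] [ 782. -219.]
    [484.1 136.5] [ 779. -285.]
    [483.9 140.6] [ 768. -284.]
```

View pics/topcrop.png

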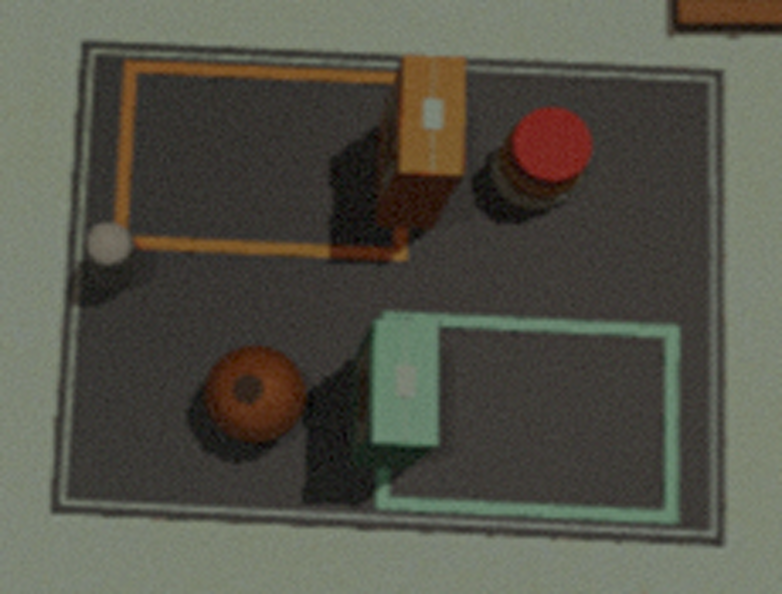

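View pics/scenecrop.png

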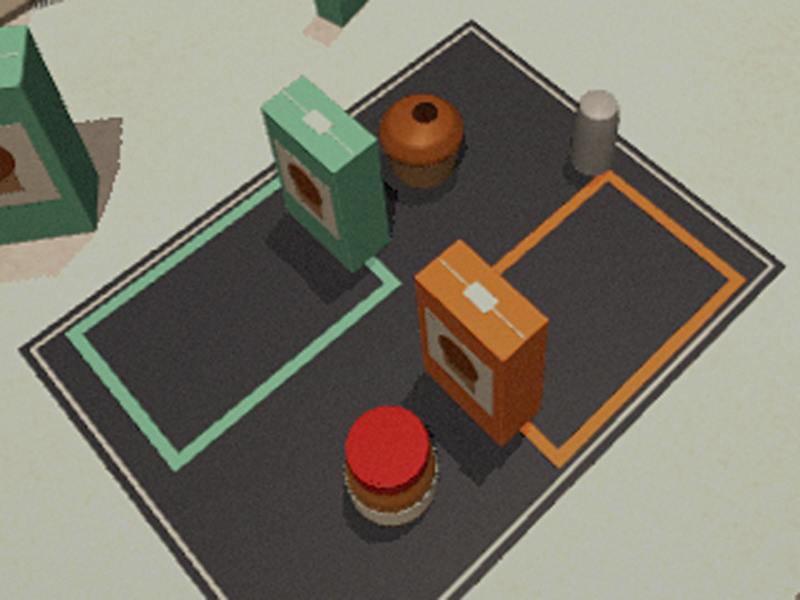

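Run:
```python
from bench import viewer
from h import *
T=viewer.snapshot("top");S=viewer.snapshot("scene")
ft=lambda p:(260+(p[0]+.5)/3.4-.5,130+(p[1]+.5)/3.3-.5); fs=lambda p:(130+(p[0]+.5)/2.5-.5,220+(p[1]+.5)/2.5-.5)
def show(n,d,f,ps,z):
    w=np.array([ray(d,f(p),z)[:2] for p in ps]);print(n,w.round(0).tolist(),"mean",w.mean(0).round(1))
    for i in range(len(w)-1):
        v=w[i+1]-w[i];print("    len %.0f ang %.1f"%(np.hypot(*v),np.degrees(np.arctan2(v[1],v[0]))))
show("mint top",T,ft,[(376,312),(440,316),(438,446),(371,444)],141)
show("mint scene",S,fs,[(302,76),(378,140),(336,172),(262,107)],141)
show("or top",T,ft,[(402,55),(466,58),(462,175),(398,173)],141)
show("or scene",S,fs,[(460,240),(548,320),(503,361),(417,277)],141)
show("mint outl",T,ft,[(679,326),(678,522),(377,508)],1)
show("mint outl S",S,fs,[(67,333),(176,470),(402,283)],1)
show("or outl",T,ft,[(115,247),(124,60),],1)
show("or outl2",T,ft,[(406,261),(115,247)],1)
show("or outl S",S,fs,[(608,170),(748,279),(558,468)],1)
show("mat",T,ft,[(84,43),(721,71),(722,544),(52,511)],1)
show("muffin",T,ft,[(255,394)],45);show("jar",T,ft,[(552,144)],70)
show("jar S",S,fs,[(388,447)],70);show("muffin S",S,fs,[(425,112)],64);show("shaker",T,ft,[(110,243)],80)
```

```text
mint top [[530.0, 10.0], [528.0, -29.0], [445.0, -26.0], [447.0, 14.0]] mean [487.6  -7.6]
    len 39 ang -93.5
    len 83 ang 178.1
    len 40 ang 88.5
mint scene [[448.0, 11.0], [528.0, 10.0], [527.0, -28.0], [448.0, -27.0]] mean [487.8  -8.6]
    len 80 ang -0.7
    len 37 ang -92.3
    len 78 ang 179.4
or top [[700.0, -8.0], [698.0, -48.0], [620.0, -44.0], [621.0, -5.0]] mean [660.  -26.4]
    len 40 ang -92.7
    len 79 ang 177.0
    len 40 ang 88.3
or scene [[623.0, -8.0], [701.0, -11.0], [699.0, -50.0], [622.0, -46.0]] mean [661.5 -28.6]
    len 78 ang -2.3
    len 38 ang -92.9
    len 77 ang 177.0
mint outl [[550.0, -215.0], [409.0, -208.0], [418.0, -3.0]] mean [ 459.1 -142.2]
    len 140 ang 177.3
    len 205 ang 87.6
mint outl S [[408.0, -207.0], [548.0, -214.0], [559.0, -9.0]] mean [ 505.  -143.2]
    len 141 ang -2.6
    len 205 ang 87.1
or outl [[606.0, 178.0], [748.0, 174.0]] mean [677.  175.9]
    len 142 ang -1.8
or outl2 [[597.0, -26.0], [606.0, 178.0]] mean [601.3  76.1]
    len 204 ang 87.3
or outl S [[607.0, 177.0], [747.0, 174.0], [737.0, -33.0]] mean [697.1 105.9]
    len 140 ang -1.5
    len 207 ang -92.9
mat [[761.0, 203.0], [741.0, -253.0], [394.0, -237.0], [415.0, 219.0]] mean [577.7 -17.3]
    len 456 ang -92.5
    len 347 ang 177.4
    len 457 ang 87.4
muffin [[492.0, 81.0]] mean [492.2  81.3]
jar [[663.0, -116.0]] mean [ 663. -116.]
jar S [[664.0, -118.0]] mean [ 664.2 -117.5]
muffin S [[492.0, 86.0]] mean [492.   85.8]
shaker [[589.0, 177.0]] mean [589.5 177.3]
```

```bash
cat >> h.py <<'E'
from scipy.spatial.transform import Rotation as Ro
def to(P,yaw):
    from bench import sensors
    s=sensors.sense();R=Ro.from_euler("xyz",s["tcp_rot"],degrees=True);G=Ro.from_euler("xyz",[180,0,yaw],degrees=True)
    print("t",s["time"],"pos",s["tool_pos"].round(1),"rot",s["tcp_rot"].round(2),"F",s["ft_force"].round(1),"gap",s["finger_gap"])
    print("shift m",((R.inv().apply(np.array(P)-s["tool_pos"]))/1000).round(4),"rotvec",(R.inv()*G).as_rotvec(degrees=True).round(2))
E
python3 -c "
from h import *;to([490,42,230],87.4)"
```

```text
t 0.3 pos [247.7 546.3 238.9] rot [-179.96   -0.    155.61] F [-0.3 -0.3  0.1] gap 85.34000281088686
shift m [-0.4289 -0.3592  0.0091] rotvec [-3.000e-02  2.000e-02  6.821e+01]
```

Request:
move_arm([
  [[-0.429, -0.359, 0.009, 0, 0, 68.2], [-0.429, -0.359, 0.009, 0, 0, 68.2], [-0.429, -0.359, 0.009, 0, 0, 68.2], [-0.429, -0.359, 0.009, 0, 0, 68.2], [-0.429, -0.359, 0.009, 0, 0, 68.2], [-0.429, -0.359, 0.009, 0, 0, 68.2], [-0.429, -0.359, 0.009, 0, 0, 68.2], [-0.429, -0.359, 0.009, 0, 0, 68.2], [-0.429, -0.359, 0.009, 0, 0, 68.2], [-0.429, -0.359, 0.009, 0, 0, 68.2], [-0.429, -0.359, 0.009, 0, 0, 68.2], [-0.429, -0.359, 0.009, 0, 0, 68.2], [-0.429, -0.359, 0.009, 0, 0, 68.2], [-0.429, -0.359, 0.009, 0, 0, 68.2], [-0.429, -0.359, 0.009, 0, 0, 68.2], [-0.429, -0.359, 0.009, 0, 0, 68.2], [-0.429, -0.359, 0.009, 0, 0, 68.2]],
], grip=0.3)

```text
time: 2.0
tool_pos: [490.0, 43.4, 230.4]
tcp_rot: [180.0, -0.0, 87.5]
ft_force: [-0.3, -0.6, 0.1]
finger_gap: 25.9
```

```bash
python3 -c "
from h import *;to([490,42,125],87.4)
from bench import viewer
for n in ('scene','top'): cv2.imwrite(f'pics/{n}1.png',viewer.snapshot(n)['color'][:,:,::-1])"
```

```text
t 2.0 pos [490.   43.4 230.4] rot [179.99  -0.    87.51] F [-0.3 -0.6  0.1] gap 25.917084039124916
shift m [-1.400e-03  1.000e-04  1.054e-01] rotvec [ 0.01 -0.    0.11]
```

View pics/scene1.png

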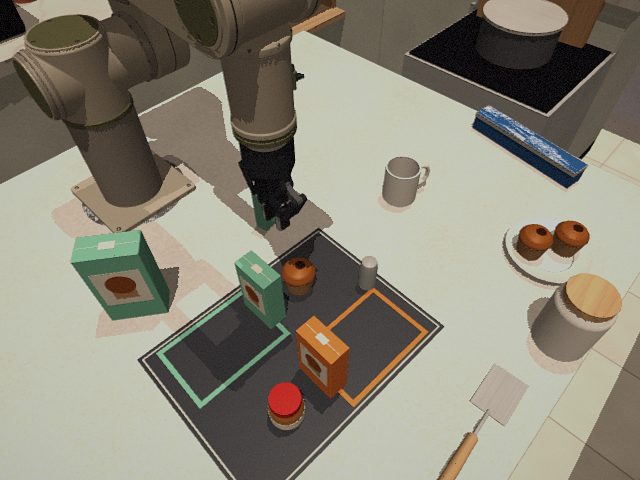

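Request:
move_arm([
  [[0, 0, 0.035, 0, 0, 0], [0, 0, 0.07, 0, 0, 0], [0, 0, 0.1, 0, 0, 0], [0, 0, 0.105, 0, 0, 0], [0, 0, 0.105, 0, 0, 0], [0, 0, 0.105, 0, 0, 0]],
])

```text
time: 2.7
tool_pos: [491.4, 42.4, 127.2]
tcp_rot: [179.9, -0.0, 87.4]
ft_force: [0.7, 0.1, 0.3]
finger_gap: 25.6
```

```bash
python3 -c "
from h import *;to([488,-8,125],87.4)
from bench import viewer
for n in ('scene','top'): cv2.imwrite(f'pics/{n}2.png',cv2.resize(viewer.snapshot(n)['color'][130:310,160:480,::-1],None,fx=2.5,fy=2.5))"
```

```text
t 2.7 pos [491.4  42.4 127.2] rot [179.86  -0.    87.41] F [0.7 0.1 0.3] gap 25.638597761800135
shift m [-0.0505 -0.0011  0.0022] rotvec [ 0.14 -0.    0.01]
```

View pics/scene2.png

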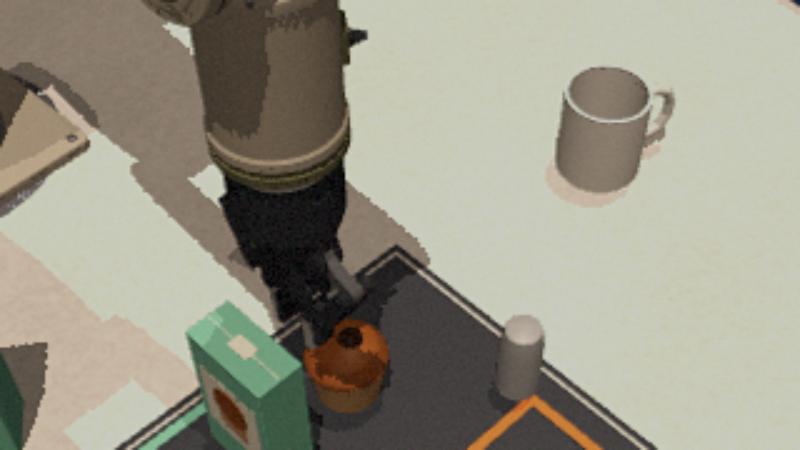

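View pics/top2.png

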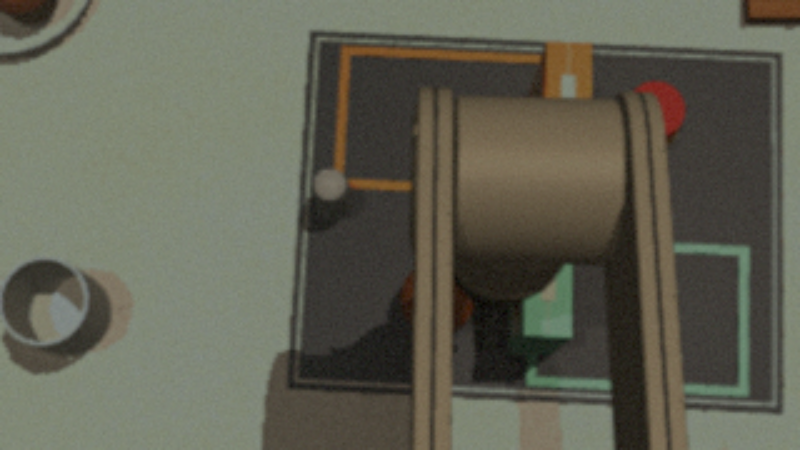

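Request:
move_arm([
  [[-0.005, 0, 0.002, 0, 0, 0], [-0.01, 0, 0.003, 0, 0, 0], [-0.013, 0, 0.003, 0, 0, 0], [-0.016, 0, 0.003, 0, 0, 0], [-0.019, 0, 0.003, 0, 0, 0], [-0.022, 0, 0.003, 0, 0, 0], [-0.025, 0, 0.003, 0, 0, 0], [-0.028, 0, 0.003, 0, 0, 0], [-0.031, 0, 0.003, 0, 0, 0], [-0.034, 0, 0.003, 0, 0, 0], [-0.037, 0, 0.003, 0, 0, 0], [-0.04, 0, 0.003, 0, 0, 0]],
])

```text
time: 4.0
tool_pos: [488.4, 2.1, 122.3]
tcp_rot: [-180.0, 0.0, 87.4]
ft_force: [-0.1, 0.3, -0.5]
finger_gap: 25.6
```

```bash
python3 -c "
from h import *;to([488,-8,125],87.4)
from bench import viewer
for n in ('scene',): cv2.imwrite(f'pics/{n}3.png',cv2.resize(viewer.snapshot(n)['color'][200:440,130:450,::-1],None,fx=2.5,fy=2.5))"
```

```text
t 4.0 pos [488.4   2.1 122.3] rot [-180.     0.    87.4] F [-0.1  0.3 -0.5] gap 25.643259176920708
shift m [-0.0101  0.0001 -0.0027] rotvec [-0.  0.  0.]
```

View pics/scene3.png

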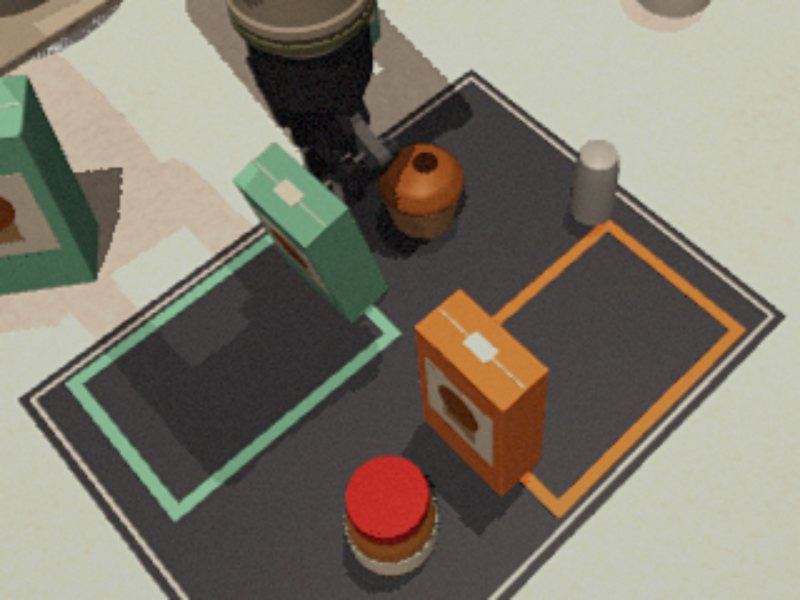

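The mint carton (crop 310,230) is tilting about its lower edge and not sliding; the muffin is untouched. I'll keep pushing.

Request:
move_arm([
  [[-0.003, 0, 0, 0, 0, 0], [-0.006, 0, 0, 0, 0, 0], [-0.009, 0, 0, 0, 0, 0], [-0.011, 0, 0, 0, 0, 0], [-0.013, 0, 0, 0, 0, 0], [-0.015, 0, 0, 0, 0, 0], [-0.017, 0, 0, 0, 0, 0], [-0.019, 0, 0, 0, 0, 0], [-0.021, 0, 0, 0, 0, 0], [-0.021, 0, 0, 0, 0, 0], [-0.021, 0, 0, 0, 0, 0], [-0.021, 0, 0, 0, 0, 0], [-0.021, 0, 0, 0, 0, 0]],
])

```text
time: 5.35
tool_pos: [487.4, -18.5, 122.3]
tcp_rot: [-180.0, -0.0, 87.4]
ft_force: [-0.8, 0.3, -0.1]
finger_gap: 25.3
```

```bash
python3 -c "
from h import *;to([488,-8,125],87.4)
from bench import viewer
for n in ('scene',): cv2.imwrite(f'pics/{n}4.png',cv2.resize(viewer.snapshot(n)['color'][200:440,130:450,::-1],None,fx=2.5,fy=2.5))"
```

```text
t 5.35 pos [487.4 -18.5 122.3] rot [-180.     -0.     87.41] F [-0.8  0.3 -0.1] gap 25.28076638687424
shift m [ 0.0106  0.0001 -0.0027] rotvec [-0.   -0.    0.01]
```

View pics/scene4.png

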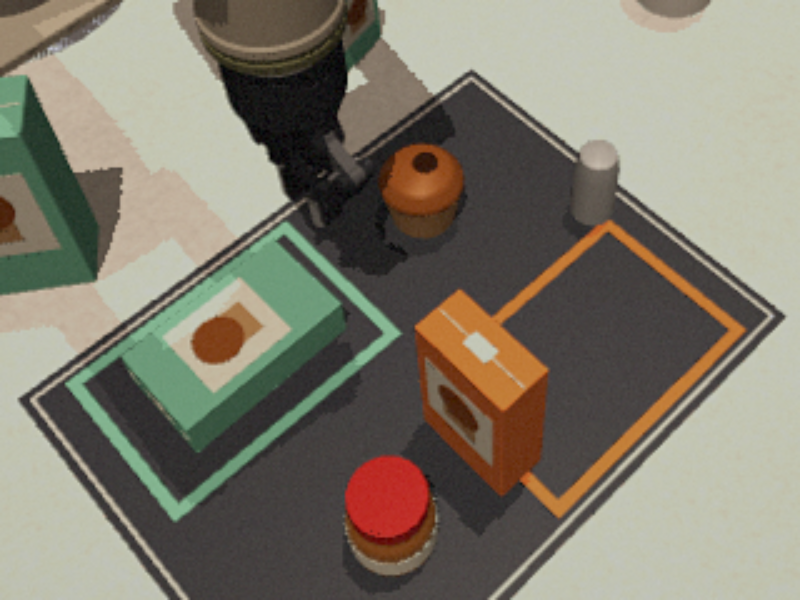

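Request:
move_arm([
  [[0, 0, -0.04, 0, 0, 0], [0, 0, -0.08, 0, 0, 0], [-0.005, 0.01, -0.107, 0, 0, 0], [-0.02, 0.055, -0.107, 0, 0, 0], [-0.03, 0.095, -0.107, 0, 0, 0], [-0.04, 0.135, -0.107, 0, 0, 0], [-0.051, 0.16, -0.107, 0, 0, 0], [-0.051, 0.174, -0.107, 0, 0, 0], [-0.051, 0.174, -0.107, 0, 0, 0], [-0.051, 0.174, -0.107, 0, 0, 0], [-0.051, 0.174, -0.107, 0, 0, 0]],
])

```text
time: 6.5
tool_pos: [658.3, -77.1, 229.3]
tcp_rot: [-180.0, -0.0, 87.4]
ft_force: [0.2, -0.1, 0.3]
finger_gap: 25.7
```

```bash
python3 -c "
from h import *;to([659,-77.5,123],87.4)"
```

```text
t 6.5 pos [658.3 -77.1 229.3] rot [-179.98   -0.     87.42] F [ 0.2 -0.1  0.3] gap 25.656882051369966
shift m [-0.0003  0.0007  0.1063] rotvec [-0.02 -0.    0.02]
```

Request:
move_arm([
  [[0, 0, 0.035, 0, 0, 0], [0, 0, 0.07, 0, 0, 0], [0, 0, 0.1, 0, 0, 0], [0, 0, 0.107, 0, 0, 0], [0, 0, 0.107, 0, 0, 0], [0, 0, 0.107, 0, 0, 0]],
])

```text
time: 7.1
tool_pos: [659.9, -77.6, 124.6]
tcp_rot: [179.8, 0.0, 87.4]
ft_force: [0.5, 0.0, 1.3]
finger_gap: 25.6
```

```bash
python3 -c "
from h import *;to([659,-77.5,123],87.4)
from bench import viewer
for n in ('scene',): cv2.imwrite(f'pics/{n}5.png',cv2.resize(viewer.snapshot(n)['color'][200:440,130:450,::-1],None,fx=2.5,fy=2.5))"
```

```text
t 7.1 pos [659.9 -77.6 124.6] rot [1.7984e+02 2.0000e-02 8.7410e+01] F [0.5 0.  1.3] gap 25.555480768775347
shift m [ 0.     -0.0009  0.0016] rotvec [0.16 0.02 0.01]
```

View pics/scene5.png

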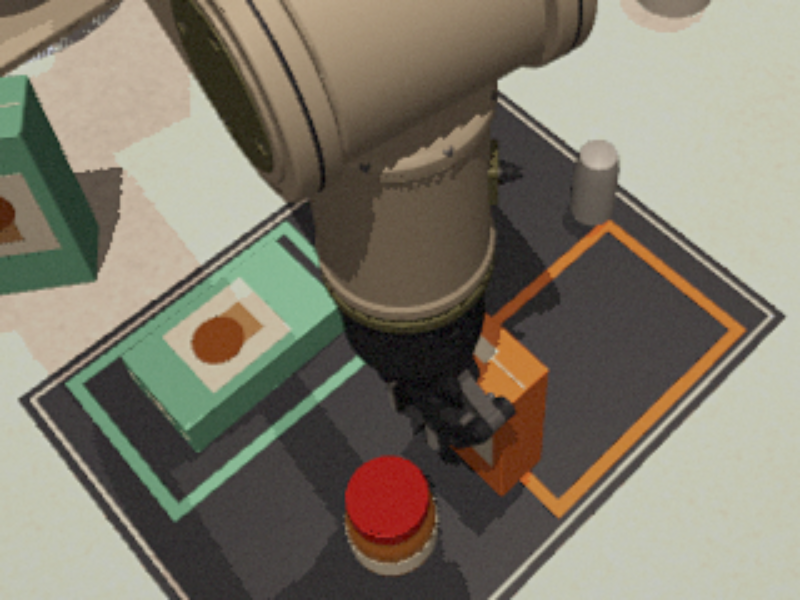

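The fingers are behind the orange carton, above and clear of the jar (crop 388,510). Now I'll push along +tool x.

Request:
move_arm([
  [[0.005, 0, 0, 0, 0, 0], [0.01, 0, 0, 0, 0, 0], [0.013, 0, 0, 0, 0, 0], [0.016, 0, 0, 0, 0, 0], [0.019, 0, 0, 0, 0, 0], [0.022, 0, 0, 0, 0, 0], [0.025, 0, 0, 0, 0, 0], [0.028, 0, 0, 0, 0, 0], [0.031, 0, 0, 0, 0, 0], [0.034, 0, 0, 0, 0, 0], [0.037, 0, 0, 0, 0, 0], [0.04, 0, 0, 0, 0, 0]],
])

```text
time: 8.35
tool_pos: [660.8, -37.2, 122.3]
tcp_rot: [-180.0, -0.0, 87.4]
ft_force: [0.2, -0.2, -0.4]
finger_gap: 25.9
```

```bash
python3 -c "
from h import *;to([659,-77.5,123],87.4)
from bench import viewer
for n in ('scene',): cv2.imwrite(f'pics/{n}6.png',cv2.resize(viewer.snapshot(n)['color'][200:440,130:450,::-1],None,fx=2.5,fy=2.5))"
```

```text
t 8.35 pos [660.8 -37.2 122.3] rot [-180.    -0.    87.4] F [ 0.2 -0.2 -0.4] gap 25.915805094637534
shift m [-0.0403  0.     -0.0007] rotvec [-0. -0.  0.]
```

View pics/scene6.png

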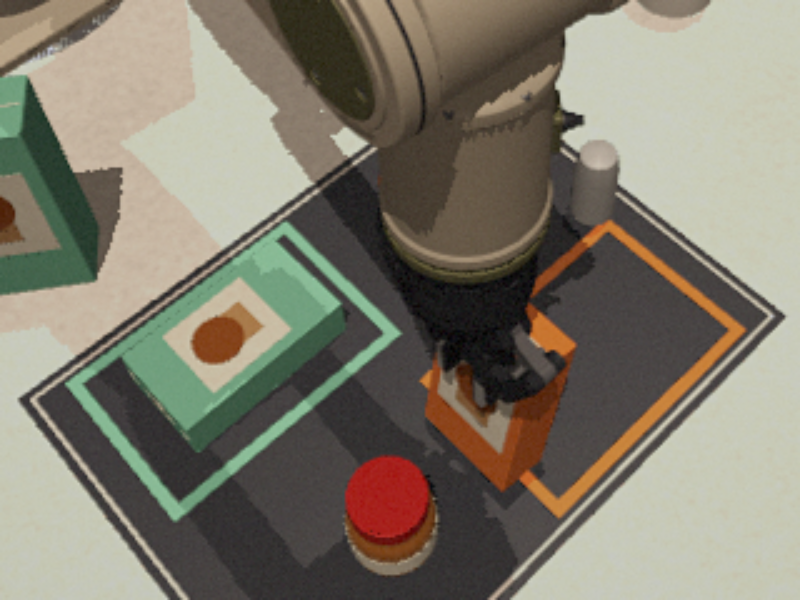

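The orange carton is tilting as intended with its foot still in place, so I'll finish the push.

Request:
move_arm([
  [[0.003, 0, 0, 0, 0, 0], [0.006, 0, 0, 0, 0, 0], [0.009, 0, 0, 0, 0, 0], [0.011, 0, 0, 0, 0, 0], [0.013, 0, 0, 0, 0, 0], [0.015, 0, 0, 0, 0, 0], [0.017, 0, 0, 0, 0, 0], [0.019, 0, 0, 0, 0, 0], [0.021, 0, 0, 0, 0, 0], [0.021, 0, 0, 0, 0, 0], [0.021, 0, 0, 0, 0, 0], [0.021, 0, 0, 0, 0, 0], [0.021, 0, 0, 0, 0, 0]],
])

```text
time: 9.7
tool_pos: [661.7, -16.6, 122.3]
tcp_rot: [-180.0, 0.0, 87.4]
ft_force: [-0.4, -0.0, 0.2]
finger_gap: 25.9
```

```bash
python3 -c "
from h import *;to([659,-77.5,123],87.4)
from bench import viewer
for n in ('scene',): cv2.imwrite(f'pics/{n}7.png',cv2.resize(viewer.snapshot(n)['color'][200:440,130:450,::-1],None,fx=2.5,fy=2.5))"
```

```text
t 9.7 pos [661.7 -16.6 122.3] rot [-180.     0.    87.4] F [-0.4 -0.   0.2] gap 25.90234687719266
shift m [-0.0609  0.     -0.0007] rotvec [-0.  0. -0.]
```

View pics/scene7.png

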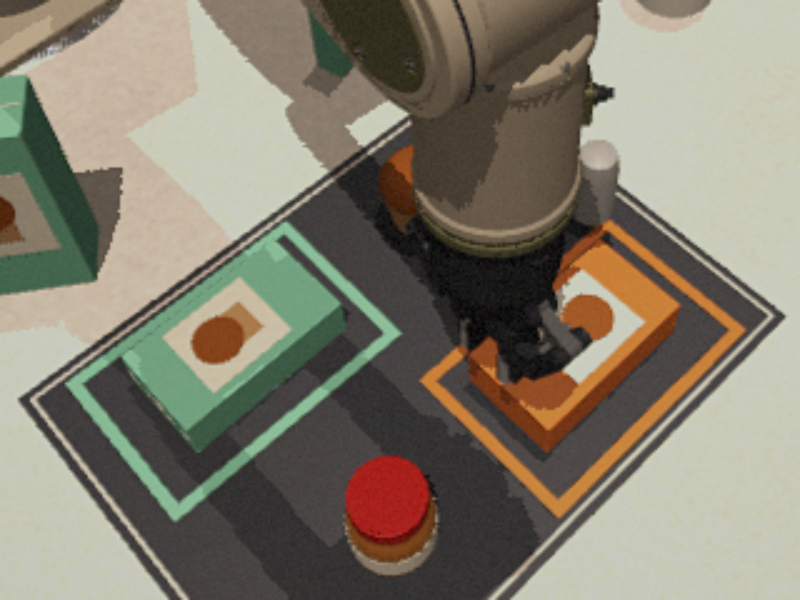

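Request:
move_arm([
  [[0, 0, -0.04, 0, 0, 0], [0, 0, -0.08, 0, 0, 0], [0, 0, -0.12, 0, 0, 0], [0.48, -0.38, -0.12, 0, 0, 0], [0.48, -0.38, -0.12, 0, 0, 0], [0.48, -0.38, -0.12, 0, 0, 0], [0.48, -0.38, -0.12, 0, 0, 0], [0.48, -0.38, -0.12, 0, 0, 0], [0.48, -0.38, -0.12, 0, 0, 0], [0.48, -0.38, -0.12, 0, 0, 0], [0.48, -0.38, -0.12, 0, 0, 0], [0.48, -0.38, -0.12, 0, 0, 0], [0.48, -0.38, -0.12, 0, 0, 0], [0.48, -0.38, -0.12, 0, 0, 0], [0.48, -0.38, -0.12, 0, 0, 0], [0.48, -0.38, -0.12, 0, 0, 0], [0.48, -0.38, -0.12, 0, 0, 0], [0.48, -0.38, -0.12, 0, 0, 0]],
])

```text
time: 11.55
tool_pos: [304.3, 479.6, 242.2]
tcp_rot: [180.0, 0.0, 87.4]
ft_force: [0.2, 0.2, 0.4]
finger_gap: 25.5
```

```bash
python3 -c "
from h import *;to([659,-77.5,123],87.4)
from bench import viewer
cv2.imwrite(f'pics/scene8.png',cv2.resize(viewer.snapshot('scene')['color'][200:440,130:450,::-1],None,fx=2.5,fy=2.5))
cv2.imwrite('pics/top8.png',cv2.resize(viewer.snapshot('top')['color'][130:310,260:490,::-1],None,fx=3.4,fy=3.3,interpolation=cv2.INTER_CUBIC))"
```

```text
t 11.55 pos [304.3 479.6 242.2] rot [1.7998e+02 4.0000e-02 8.7420e+01] F [0.2 0.2 0.4] gap 25.478408011754595
shift m [-0.5405  0.3794  0.1197] rotvec [0.02 0.04 0.02]
```

View pics/scene8.png

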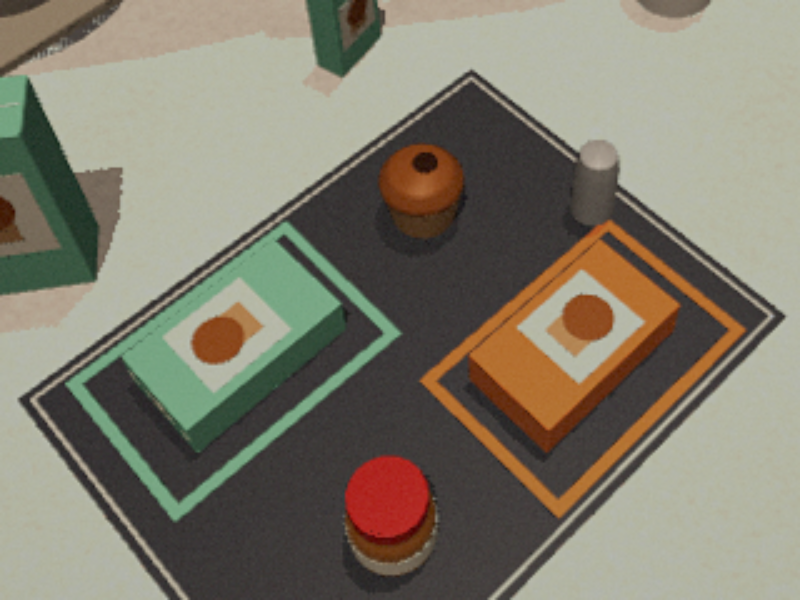

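View pics/top8.png

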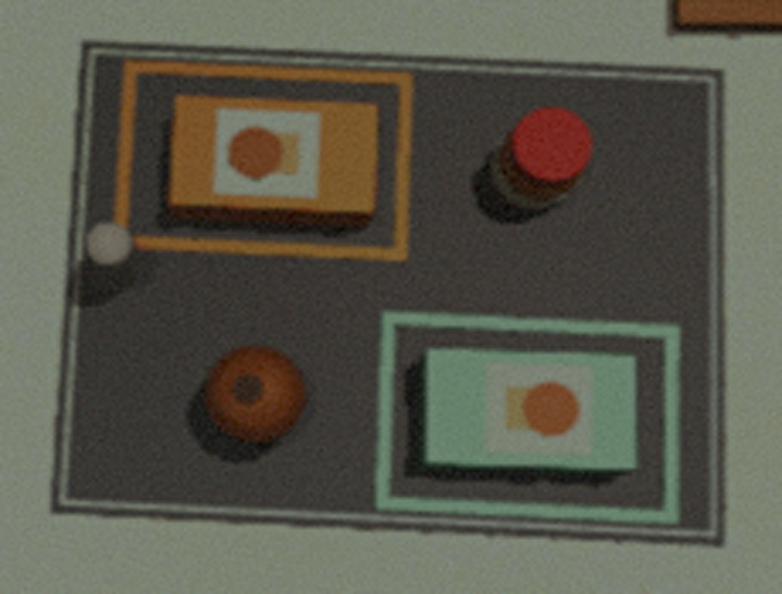

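Both cartons lie flat inside their outlines with clear margins (mint centred at about 530,408 and orange at about 273,155 in the top crop). The muffin, jar and shaker are at the same pixels as before.

```bash
python3 -c "
from bench import hand_in;print(hand_in())"
```

```text
the job is handed in; nothing more can be done
None
```

I toppled both cartons with gentle pushes near their tops, using slightly parted fingertips at about 120 mm height. I pushed the mint carton first (towards −y), then the orange one (towards +y), and drew the arm clear before handing in at about 12 s.

In the final scene and top views, each carton lies flat on its broad face inside its own outline, with visible clearance on every side. The muffin, jam jar and shaker sit at the same pixels as at the start. I did not compare the mug's position in the final pictures, but the arm went nowhere near it at table height. Force readings taken after each move never rose above about 1.5 N, and no check failed or disagreed.

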